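# Clamp the sole in the trimming jig

### The job

A shoe sole lies ready in the trimming jig: clamp it there with light pushes of the fingers, gripping and lifting nothing. Push the yellow clamp strap round over the heel of the sole until it stops at its brass pin, then push the red-knobbed cam lever all the way down so that the rubber foot holds the sole tight. Leave the sole lying where it is, do not knock the other things on the bench, and let go of the clamp.

Things in the scene. Friction and masses are not known exactly. Their poses are not given: they have to be found in the camera images.
- jig: Sole-trimming jig, fixed to the bench: grey base plate 14 mm thick, from x -40 to 132, y -80 to 256 mm, a beech former, five 8 mm pins (tops at 47 mm) round the sole, and a steel block 44 x 50 x 50 mm high carrying the stud on which the clamp turns. Origin: on the stud's axis at bench height. x: from stud to the middle of the heel (62 mm away); y: along the sole, heel to toe; z up.
- strap (a joint): Swing of the yellow strap about the stud, rad. 0: over the heel, along the jig's +x, against the brass stop pin (firm stop). Grows as it opens towards the jig's -y: at angle a it points from the stud along (cos a, -sin a) in the jig's x, y. Starts open, 1.1 to 1.9 (travel ends at 2.0). Stiff: stays where left, takes about 2 N at the nose.
- strap_nose (a point): Point on the strap's centre line, on its top face, 66 mm from the stud's axis, 80 mm above the bench (3.7 mm lower when clamped). The strap is a bar 32 mm wide, its underside 66 mm above the bench, from the stud to a round nose ending 82 mm from the axis; on its top, 62 mm from the axis, a low nut 19 mm across, 6 mm high. The stop pin's top is 82 mm above the bench.
- foot: Round rubber foot 23 mm across, hanging under the strap 62 mm from the stud's axis. With the lever up its underside is 52 mm above the bench, 2 mm over the top of the sole; with the lever down it presses on the sole (if put down too early, it strikes the sole's edge). Origin: on the stud's axis at bench height.
- lever (a joint): Cam lever on top of the stud, rad. 0: up, released; grows as pushed down; 1.0: fully down (firm stop), clamped, self-locking. Starts at 0 to 0.12. It swings with the strap and leans to the side opposite the strap's nose. Pivot: horizontal, across the strap, on the stud's axis, 98 mm above the bench. Elevation above horizontal = 1.05 - value. Stiff: stays where left, takes 3 to 5 N at the knob.
- lever_knob (a point): Centre of the red ball knob (26 mm across) at the lever's end, 110 mm from the pivot; the lever is a steel rod 13 mm thick. About 194 mm above the bench when up, 104 mm when fully down.
- sole: Loose tan leather sole, 272 mm long, up to 89 mm wide, 64 mm wide at the heel, 10 mm thick, lying flat on the former: underside 40 mm, top 50 mm above the bench. Origin: underside, middle of the heel; y axis to the toe. It is clamped where it lies.
- polish_tin: Bystander: round polish tin, 75 mm across, 26 mm high; origin at the centre of its underside.
- tack_cup: Bystander: copper bowl, 68 mm across, 36 mm high; origin at the centre of its underside.
- glue_jar: Bystander: amber jar with yellow cap, 66 mm across, 85 mm high; origin at the centre of its underside.
- knife: Bystander: sole knife lying flat, beech handle 25 mm thick, 200 mm long; origin under its middle, handle along its -x.
- hammer: Bystander: hammer lying flat, under 40 mm high; handle along its -x.
- heel_block: Bystander: stacked leather heel, D-shaped, 60 mm wide, 27 mm high; origin at its underside.
- last: Bystander: wooden shoe last, 272 mm long, 92 mm high; origin under the middle of its heel, toe along its y.

How it is judged:
By the outcome, as a careful person would: the job done as asked, in the order asked, and still so for the second after the job is handed in, with the robot touching nothing.
It also fails if it takes over 51 s, if anything falls off the work surface, if the arm or the gripper's body presses on something with over 40 N, if the wrist force passes 120 N, or if a joint passes its speed limit or range.

### The arm

A 6-joint arm with a two-finger parallel gripper is mounted at the origin on the work surface. World frame = base frame: x ahead of the robot, y to its left, z up, the work surface at z = 0. Lengths are in mm, angles in rad, forces in N, time in s.
With the tool pointing down it reaches from about 375 to 825 mm from the base axis. Payload 5.5 kg.
Tool frame: the origin (TCP) lies on the centre line of the jaws, within the pads' length; the fingertips stand 11 mm ahead of it and the grasp point (between the pads) lies 8 mm behind it; z points along the fingers, y is the line along which they close (so a half turn about z gives the same grasp; the last joint's range is limited). The gripper opens to 85 mm and grips with 20 to 120 N. Pads are 22 mm wide; open, the fingers measure 114 mm over their backs; the gripper's body (76 mm by 85 mm) begins 54 mm behind the grasp point. The pads swing forward as they close: fully open they stand 13 mm farther back than shut.
Start: joints at [1.189, 0.314, -0.047, 1.21, 0, 1.571], TCP at [223.551, 556.794, 242.299] pointing down, gripper open.
Joint ranges: [-2.67, 2.67], [-0.69, 1.73], [-1.03, 1.25], [-2.08, 2.16], [-1.42, 1.45], [-3.14, 3.14]. Speed limits (rad/s): [2.39, 2.39, 3.01, 3.14, 3.14, 3.14].

### API

Orientations are given as a 3x3 rotation matrix whose columns are the frame's x, y, z axes.
In Python, from station import bot gives the robot as it stands. The module is installed in compiled form; this text tells all that it offers.
- The arm moves only by the tool send_rows, never from a script. Its argument "increments" is text: rows parted by semicolons, each of 7 numbers parted by spaces: the shift along the tool's x, y, z scaled (see below), then the turn, a rotation vector about the tool's x, y, z scaled (see below), then the opening, from 0 (shut) to 1 (fully open). In form: x y z ax ay az gripper; .... A call has 1 to 12 rows; each row is the pose to reach, as a shift and turn from the pose commanded when the call began, along the tool's axes at that moment, turning the shorter way round; what a row does not reach only later rows make up. The controller multiplies each number of a shift by 8 cm and each number of a turn by 180 degrees. A row lasts 1/12 s, in which the tool goes at most 41.7 mm and 7.16 degrees, less where a joint would pass 70% of its speed; a pose out of reach is approached as far as the arm can. A call with a number of a shift or a turn outside -1 to 1 is refused whole. A call with a gripper value outside its range is refused whole. The fingers move at their own pace and stop on an object; the grip force is fixed at half the most. Time passes only in rows, so rows that repeat a pose let the fingers close. It gives the time, the measured TCP pose, the force, the opening and the grip force at its end, in the units of the state.
- bot.state(): the state, without advancing time (a new reading comes with each control period).
- bot.grab_frame(name): name is "scene" or "side" or "wrist"; returns the picture (400x640x3 uint8, red, green, blue); there is no depth.
- bot.camera_params(name): a dict with "K" (3x3 intrinsics, pixels), "position" and "attitude" of the camera in the world; the wrist camera has in their place "tool_from_camera" (4x4, takes a point from camera to tool coordinates, whose origin is the TCP and whose axes are the flange's). Camera axes: x right, y down, z forward; pixel columns grow to the right and rows downward; lengths in mm; the calibration is good to about 2 mm. The wrist camera is an equidistant fisheye: a pixel r from the principal point sees the ray r / f radians off the axis. A picture is of the moment at which its call begins: read the wrist's pose just before it. camera_params takes no time and is no camera call.
- bot.close_job(): hands the job in; it is judged then, once.
The state is a dict: "clock": time; "joint_positions": joint angles; "dq": joint speeds; "effort": joint torques, N m; "tool_pos": TCP position; "orientation": TCP orientation; "wrist_force": force on the tool from outside, world axes, zero at the start; "moment": the same for the moment, N m; "width": finger opening in mm; "gripper_force": force on a finger pad.
Only numpy, scipy, OpenCV 4.12 (cv2) and the standard library are available. Lean on these libraries where they do the work, as an engineer would, in place of code of your own. Each camera call takes 0.05 s, during which the arm holds its last target. There are 200 camera calls.

## Working session

There is one attempt and no reset: what is moved stays moved. The work goes in short steps, Python scripts to look and compute and a tool call to move; the robot and the scene stay as the last step left them, time stands still between calls to the robot, and variables do not carry over. Pictures are saved under pics/ and viewed, at most 10 in all, crops included, and the job is handed in when it is done.

Besides the shell and the picture viewer there is one more tool, called after "Emit:" in YAML: its name, and indented under it one key for each argument. send_rows: Moves the arm, as the interface text tells. Shifts and turns lie within -1 to 1; 1 stands for 8 cm of shift or 180 degrees of turn. Its arguments: {"type":"object","properties":{"increments":{"type":"string"}},"required":["increments"]}

```bash
mkdir -p pics; python3 - <<'E'
from station import bot
import cv2,numpy as np
s=bot.state();print(s['clock'],s['tool_pos'],np.round(s['orientation'],3).tolist(),s['width'])
for n in('scene','side'):
    cv2.imwrite(f'pics/{n}0.png',bot.grab_frame(n)[:,:,::-1]);print(n,bot.camera_params(n))
E
```

```text
0.0 [223.35855821 556.2775676  241.43016674] [[-0.928, 0.373, -0.001], [0.373, 0.928, -0.002], [0.0, -0.002, -1.0]] 85.64674386741287
scene {'K': array([[460.74549508,   0.        , 319.36820466],
       [  0.        , 460.74549508, 203.51195899],
       [  0.        ,   0.        ,   1.        ]]), 'position': array([1140.0044169 , -482.95564288, 1050.33728045]), 'attitude': array([[ 0.68904088,  0.52041297, -0.50437387],
       [ 0.72458998, -0.50800728,  0.46572305],
       [-0.01385728, -0.68636647, -0.72712381]])}
side {'K': array([[374.62979496,   0.        , 313.91321758],
       [  0.        , 374.62979496, 202.44430279],
       [  0.        ,   0.        ,   1.        ]]), 'position': array([ 108.42132665, -419.37921601,  906.32628692]), 'attitude': array([[ 0.78159324, -0.48239632,  0.39548174],
       [-0.62361311, -0.58923155,  0.5137245 ],
       [-0.01478849, -0.64815119, -0.76136807]])}
```

View pics/scene0.png

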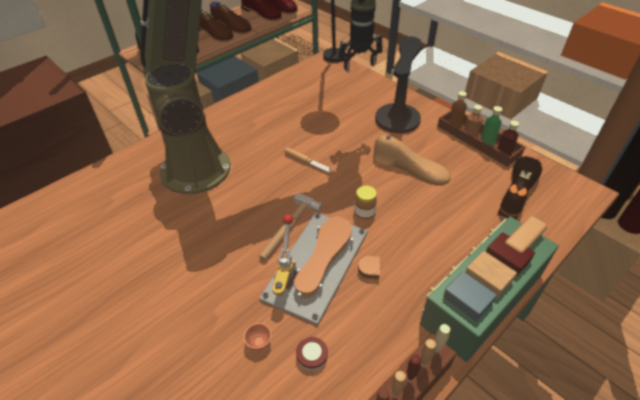

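View pics/side0.png

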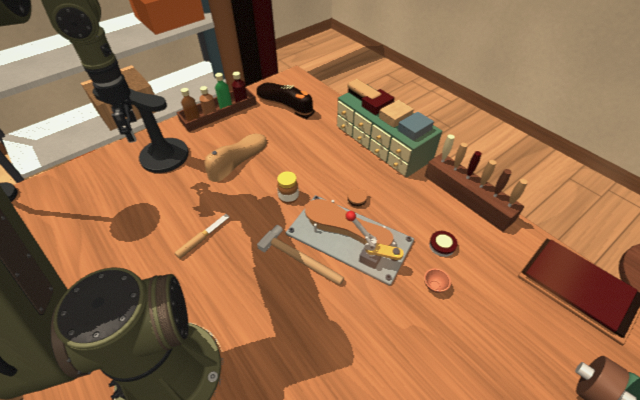

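The jig shows in scene near (315,265), with the knob at (288,218) and the yellow strap at (282,277). In side view the knob is at (351,215) and the strap at (388,251). I'll measure these and enlarge the views.

```bash
cat > h.py <<'E'
import numpy as np,cv2
from station import bot
def ray(n,uv):
    p=bot.camera_params(n);K=p['K'];d=p['attitude']@np.linalg.inv(K)@np.array([*uv,1.])
    return p['position'],d/np.linalg.norm(d)
def onz(n,uv,z):
    o,d=ray(n,uv);return o+d*(z-o[2])/d[2]
def tri(a,b):
    (o1,d1),(o2,d2)=ray('scene',a),ray('side',b)
    t=np.linalg.lstsq(np.c_[d1,-d2],o2-o1,rcond=None)[0]
    p,q=o1+t[0]*d1,o2+t[1]*d2
    return (p+q)/2,np.linalg.norm(p-q)
def proj(n,P):
    p=bot.camera_params(n);c=p['K']@(p['attitude'].T@(np.array(P,float)-p['position']));return c[:2]/c[2]
def blobs(im,lo,hi,box):
    h=cv2.cvtColor(im,cv2.COLOR_RGB2HSV);m=cv2.inRange(h,lo,hi)
    k=np.zeros_like(m);x0,y0,x1,y1=box;k[y0:y1,x0:x1]=m[y0:y1,x0:x1]
    N,L,S,C=cv2.connectedComponentsWithStats(k)
    i=1+np.argmax(S[1:,4]);return C[i],S[i],(L==i)
E
python3 - <<'E'
from h import *
boxes={'scene':(240,190,380,330),'side':(280,190,430,300)}
C={};
for n,b in boxes.items():
    im=cv2.imread(f'pics/{n}0.png')[:,:,::-1].copy()
    r=blobs(im,(0,190,120),(6,255,255),b);y=blobs(im,(21,150,120),(32,255,255),b)
    print(n,'red',r[0],r[1],'yel',y[0],y[1])
    C[n]=(r[0],y[0])
    ys,xs=np.nonzero(y[2]);P=np.array([onz(n,(u,v),80)[:2] for u,v in zip(xs,ys)]);
    c=P.mean(0);w,V=np.linalg.eigh(np.cov(P.T));print('strap c',c,'axis',V[:,1],np.sqrt(w), 'ends',((P-c)@V[:,1]).min(),((P-c)@V[:,1]).max())
    x0,y0,x1,y1=b;cv2.imwrite(f'pics/{n}c.png',cv2.resize(im[y0:y1,x0:x1,::-1],None,fx=5 if n=='side' else 4,fy=5 if n=='side' else 4,interpolation=cv2.INTER_CUBIC))
print(tri(C['scene'][0],C['side'][0]))
E
```

```text
Traceback (most recent call last):
  File "h.py", line 19, in blobs
    i=1+np.argmax(S[1:,4]);return C[i],S[i],(L==i)
        ~~~~~~~~~^^^^^^^^^
ValueError: attempt to get argmax of an empty sequence
```

```bash
python3 - <<'E'
from h import *
boxes={'scene':(240,190,380,330),'side':(280,190,430,300)}
C={};
for n,b in boxes.items():
    im=cv2.imread(f'pics/{n}0.png')[:,:,::-1].copy()
    h=cv2.cvtColor(im,cv2.COLOR_RGB2HSV)
    print(h[216:221,288] if n=='scene' else h[213:218,351], h[278:284,280] if n=='scene' else h[249:254,385])
    x0,y0,x1,y1=b;cv2.imwrite(f'pics/{n}c.png',cv2.resize(im[y0:y1,x0:x1,::-1],None,fx=5 if n=='side' else 4,fy=5 if n=='side' else 4,interpolation=cv2.INTER_CUBIC))
    m=cv2.inRange(h,(0,190,120),(4,255,255))|cv2.inRange(h,(174,170,100),(180,255,255))
    ym=cv2.inRange(h,(20,150,120),(34,255,255))
    for nm,M in(('red',m),('yel',ym)):
        k=np.zeros_like(M);k[y0:y1,x0:x1]=M[y0:y1,x0:x1]
        N,L,S,c=cv2.connectedComponentsWithStats(k);
        if N<2: print(nm,'none');continue
        i=1+np.argmax(S[1:,4]);print(n,nm,c[i],S[i]);C[n,nm]=c[i]
        if nm=='yel':
            ys,xs=np.nonzero(L==i);P=np.array([onz(n,(u,v),79)[:2] for u,v in zip(xs,ys)]);
            c0=P.mean(0);w,V=np.linalg.eigh(np.cov(P.T));q=(P-c0)@V[:,1];print('strap c',c0,'axis',V[:,1],'ends',q.min(),q.max())
print(tri(C['scene','red'],C['side','red']))
E
```

```text
[[  2 177 212]
 [  2 177 208]
 [  2 178 193]
 [  2 176 175]
 [  2 174 154]] [[ 23 154 223]
 [ 23 154 222]
 [ 22 152 218]
 [ 21 140 198]
 [ 20 105 162]
 [ 16  64 131]]
red none
scene yel [281.28248588 279.61581921] [274 269  15  24 177]
strap c [ 589.72532078 -110.2346559 ] axis [-0.6325736   0.77450025] ends -37.726952223264995 31.242126588157777
[[  1 194 237]
 [  1 189 237]
 [  1 190 232]
 [  1 194 222]
 [  1 198 191]] [[ 21 164 238]
 [ 21 164 238]
 [ 22 163 238]
 [ 22 163 239]
 [ 22 163 240]]
side red [350.06779661 215.3220339 ] [346 211   9   9  59]
side yel [388.34177215 250.51898734] [376 244  27  13 158]
strap c [ 585.65404198 -112.55094096] axis [-0.51083483  0.85967888] ends -35.602231698244616 30.44337811291903Traceback (most recent call last):
  File "<stdin>", line 19, in <module>
KeyError: ('scene', 'red')
```

View pics/scenec.png

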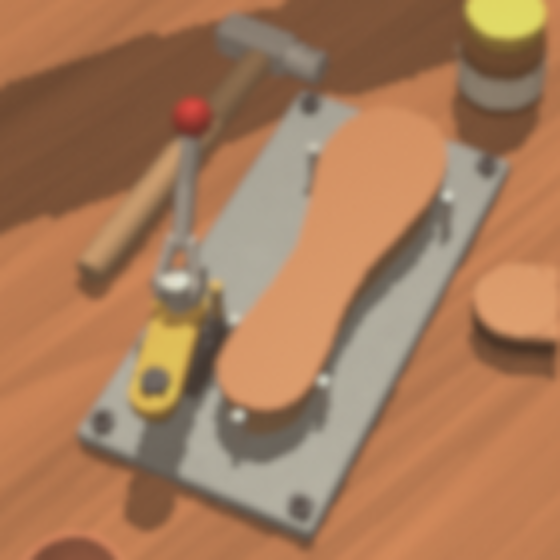

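View pics/sidec.png

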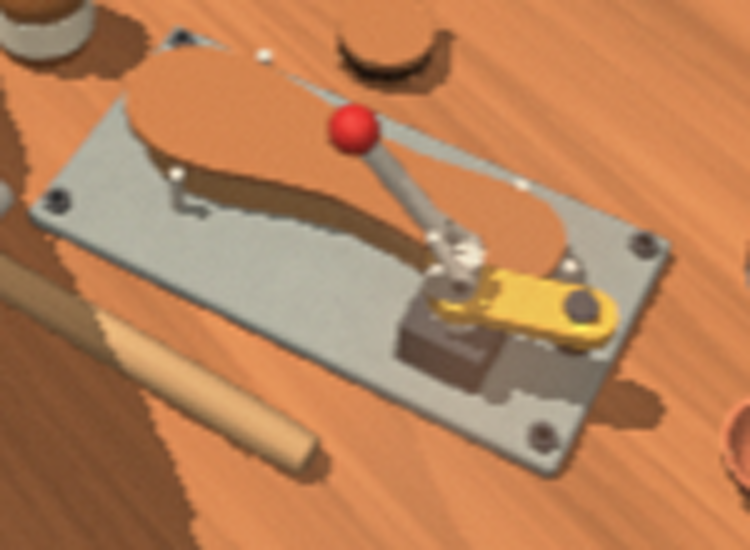

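The crops show all four plate corners, the nut at scene crop (153,379) / side crop (582,305), and the knob at (191,116) / (353,128). Next I'll fit the jig pose from these.

```bash
cat >> h.py <<'E'
J=np.array([[-40,-80],[132,-80],[132,256],[-40,256]],float)
E
python3 - <<'E'
from h import *
sc=lambda p:(p[0]/4+239.6,p[1]/4+189.6); sd=lambda p:(p[0]/5+279.6,p[1]/5+189.6)
A=[sc(p) for p in[(82,432),(313,533),(508,165),(308,93)]]
B=[sd(p) for p in[(555,470),(670,245),(180,30),(35,208)]]
def fit(W):
    a=J.mean(0);w=W.mean(0);U,S,V=np.linalg.svd((J-a).T@(W-w));R=(U@np.diag([1,np.linalg.det(U@V)])@V).T
    return R,w-R@a
Ws=np.array([onz('scene',u,14)[:2] for u in A]);Wd=np.array([onz('side',u,14)[:2] for u in B])
for W in(Ws,Wd,(Ws+Wd)/2):
    R,t=fit(W);print(np.degrees(np.arctan2(R[1,0],R[0,0])),t,(J@R.T+t-W).round(1).tolist())
np.savez('jig.npz',R=R,t=t)
for nm,a,b in(('nut',(153,379),(582,305)),('knob',(191,116),(353,128)),):
    P,e=tri(sc(a),sd(b));print(nm,P,e,'jig',R.T@(P[:2]-t))
n=R.T@(P[:2]-t)
for nm,z,a,b in(('jarcap',85,(505,12),None),):
    print(nm,onz('scene',sc(a),z))
# bystanders: bowl, tin, hammer end, heel
print('bowl',onz('scene',(258,330),36),onz('side',(437,276),36),'tin',onz('scene',(312,352),26),onz('side',(444,241),26))
print('hammer end',onz('side',sd((300,450)),20),'head',onz('side',(270,238),30),'last',onz('side',(235,155),50))
s=bot.state();print(s['joint_positions'])
E
```

```text
20.445302709502418 [565.66651044 -76.59158101] [[-1.1, -4.4], [3.2, -2.5], [2.6, 5.5], [-4.8, 1.4]]
20.184332671826876 [561.25691005 -78.94070158] [[-1.9, -3.3], [4.1, -2.7], [2.9, 5.2], [-5.1, 0.7]]
20.314771409821503 [563.46159804 -77.76638655] [[-1.5, -3.9], [3.6, -2.6], [2.8, 5.4], [-4.9, 1.1]]
nut [ 597.64263448 -127.46179764   84.39764896] 0.3492322465981395 jig [ 14.80183207 -58.47121431]
knob [524.0183647  -23.74447483 188.89321191] 0.697019714833264 jig [-18.23465408  64.3555203 ]
jarcap [533.93180128 263.61852363  85.        ]
bowl [ 636.80101605 -227.90223998   36.        ] [ 651.53253214 -231.24396466   36.        ] tin [ 764.37335994 -169.18807422   26.        ] [ 760.56180757 -169.46440225   26.        ]
hammer end [454.41761398 -73.49097996  20.        ] head [383.84439941 147.19371847  30.        ] last [478.14102094 492.0845628   50.        ]
[ 1.18901990e+00  3.14157039e-01 -4.79239806e-02  1.21019267e+00
 -1.48681843e-08  1.57080526e+00]
```

Emit:
send_rows:
  increments: "0 0 -0.75 0 0 0 0;-1 -1 -0.75 0 0 0 0;-1 -1 -0.75 0 0 0 0;-1 -1 -0.75 0 0 0 0;-1 -1 -0.75 0 0 0 0"

```text
clock: 0.52
tool_pos: [269.6, 448.7, 303.7]
orientation: [[-0.927, 0.376, 0.002], [0.376, 0.927, -0.001], [-0.002, -0.0, -1.0]]
wrist_force: [1.0, 1.3, -0.0]
width: 25.8
gripper_force: 0.0
```

Emit:
send_rows:
  increments: "-1 -1 0 0 0 0 0;-1 -1 0 0 0 0 0;-1 -1 0 0 0 0 0;-1 -1 0 0 0 0 0"

```text
clock: 0.85
tool_pos: [313.4, 344.6, 302.2]
orientation: [[-0.926, 0.376, 0.0], [0.376, 0.926, -0.002], [-0.001, -0.002, -1.0]]
wrist_force: [0.8, -0.1, 0.4]
width: 0.2
gripper_force: 0.0
```

Emit:
send_rows:
  increments: "-1 -1 0 0 0 0 0;-1 -1 0 0 0 0 0;-1 -1 0 0 0 0 0;-1 -1 0 0 0 0 0"

```text
clock: 1.18
tool_pos: [358.0, 241.2, 302.1]
orientation: [[-0.926, 0.377, 0.0], [0.377, 0.926, -0.002], [-0.001, -0.002, -1.0]]
wrist_force: [-0.9, -0.1, -0.2]
width: 0.2
gripper_force: 0.0
```

Emit:
send_rows:
  increments: "-1 -1 0 0 0 0 0;-1 -1 0 0 0 0 0;-1 -1 0 0 0 0 0;-1 -1 0 0 0 0 0"

```text
clock: 1.52
tool_pos: [402.7, 137.6, 302.0]
orientation: [[-0.926, 0.377, 0.0], [0.377, 0.926, -0.002], [-0.001, -0.001, -1.0]]
wrist_force: [-0.1, 0.2, 0.3]
width: 0.1
gripper_force: 0.0
```

Emit:
send_rows:
  increments: "-1 -1 0 0 0 0 0;-1 -1 0 0 0 0 0;-1 -1 0 0 0 0 0;-1 -1 0 0 0 0 0"

```text
clock: 1.85
tool_pos: [447.6, 33.7, 301.9]
orientation: [[-0.926, 0.376, 0.0], [0.376, 0.926, -0.001], [-0.001, -0.001, -1.0]]
wrist_force: [-0.1, -0.1, 0.3]
width: -0.0
gripper_force: 0.0
```

Emit:
send_rows:
  increments: "-1 -1 0 0 0 0 0;-1 -1 0 0 0 0 0;-1 -1 0 0 0 0 0;-1 -1 0 0 0 0 0"

```text
clock: 2.18
tool_pos: [492.3, -70.2, 301.6]
orientation: [[-0.927, 0.376, 0.0], [0.376, 0.927, -0.001], [-0.001, -0.001, -1.0]]
wrist_force: [-0.9, 0.9, -0.0]
width: 0.2
gripper_force: 0.0
```

Emit:
send_rows:
  increments: "-1 -0.7 0 0 0 0 0;-1 -0.7 0 0 0 0 0;-1 -0.7 0 0 0 0 0;-1 -0.7 0 0 0 0 0"

```text
clock: 2.52
tool_pos: [545.4, -150.3, 301.0]
orientation: [[-0.927, 0.374, -0.001], [0.374, 0.927, 0.0], [0.001, 0.0, -1.0]]
wrist_force: [-1.2, 0.7, -1.4]
width: 0.1
gripper_force: 0.0
```

Emit:
send_rows:
  increments: "0 0 0 0 0 0.34 0;0 0 0 0 0 0.34 0;0 0 0 0 0 0.34 0;0 0 0 0 0 0.34 0;0 0 0 0 0 0.34 0;0 0 0 0 0 0.34 0;0 0 0 0 0 0.34 0;0 0 0 0 0 0.34 0;0 0 0 0 0 0.34 0;0 0 0 0 0 0.34 0"

```text
clock: 3.35
tool_pos: [543.3, -147.0, 302.1]
orientation: [[-0.121, 0.993, -0.001], [0.993, 0.121, 0.001], [0.001, -0.0, -1.0]]
wrist_force: [0.5, 0.2, 0.3]
width: -0.0
gripper_force: 0.0
```

Emit:
send_rows:
  increments: "0 0 0 0 0 0.34 0;0 0 0 0 0 0.34 0;0 0 0 0 0 0.34 0;0 0 0 0 0 0.34 0;0 0 0 0 0 0.34 0;0 0 0 0 0 0.34 0;0 0 0 0 0 0.34 0;0 0 0 0 0 0.34 0;0 0 0 0 0 0.34 0;0 0 0 0 0 0.34 0"

```text
clock: 4.18
tool_pos: [543.4, -147.7, 302.2]
orientation: [[0.811, 0.585, -0.0], [0.585, -0.811, 0.001], [0.0, -0.001, -1.0]]
wrist_force: [0.8, 0.0, 0.7]
width: 0.2
gripper_force: 0.0
```

```bash
cat >> h.py <<'E'
def wproj(P,s):
    p=bot.camera_params('wrist');T=np.eye(4);T[:3,:3]=s['orientation'];T[:3,3]=s['tool_pos']
    c=np.linalg.inv(T@p['tool_from_camera'])@np.array([*P,1.]);r=np.hypot(c[0],c[1]);th=np.arctan2(r,c[2])
    return p['K'][:2,2]+np.array([p['K'][0,0],p['K'][1,1]])*th*c[:2]/r
def wonz(uv,z,s):
    p=bot.camera_params('wrist');a=(np.array(uv)-p['K'][:2,2])/np.array([p['K'][0,0],p['K'][1,1]]);th=np.hypot(*a)
    d=np.array([*(a/th*np.sin(th)),np.cos(th)]);T=np.eye(4);T[:3,:3]=s['orientation'];T[:3,3]=s['tool_pos'];T=T@p['tool_from_camera']
    d=T[:3,:3]@d;o=T[:3,3];return o+d*(z-o[2])/d[2]
def jw(x,y,z):
    q=np.load('jig.npz');return np.array([*(q['R']@[x,y]+q['t']),z])
E
python3 - <<'E'
from h import *
s=bot.state();im=bot.grab_frame('wrist')
print(s['tool_pos'],bot.camera_params('wrist'))
v=cv2.resize(im[:,:,::-1],None,fx=1.25,fy=1.25,interpolation=cv2.INTER_CUBIC)
for nm,P in dict(c1=jw(-40,-80,14),c2=jw(132,-80,14),c3=jw(132,256,14),c4=jw(-40,256,14),stud=jw(0,0,98),nut=jw(15.4,-60,86),heel=jw(62,0,50)).items():
    u=wproj(P,s);print(nm,u);cv2.drawMarker(v,tuple((u*1.25).astype(int).tolist()),(255,0,0),0,8,1)
np.save('w1.npy',im);cv2.imwrite('pics/w1.png',v)
E
```

```text
[ 543.40653612 -147.70614854  302.20482975] {'K': array([[309.70691629,   0.        , 318.24234371],
       [  0.        , 309.70691629, 202.07416778],
       [  0.        ,   0.        ,   1.        ]]), 'tool_from_camera': array([[-4.79886966e-04, -9.65588977e-01, -2.60072485e-01,
         6.48036420e+01],
       [ 9.99999885e-01, -4.56617517e-04, -1.49889250e-04,
        -4.38786852e-01],
       [ 2.59777550e-05, -2.60072527e-01,  9.65589084e-01,
        -1.31556173e+02],
       [ 0.00000000e+00,  0.00000000e+00,  0.00000000e+00,
         1.00000000e+00]])}
c1 [334.38886521 170.05717805]
c2 [368.73693386  50.71262916]
c3 [149.17553012   9.97118066]
c4 [122.6710187  117.42873425]
stud [277.19147184 128.09049588]
nut [334.03941094 128.52237748]
heel [295.48329007  79.03676778]
```

View pics/w1.png

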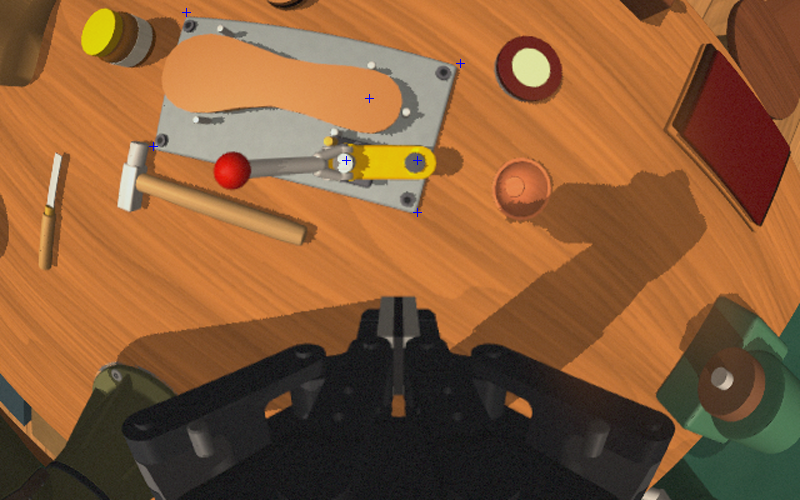

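The wrist view confirms the jig fit: the predicted stud falls on the real one at (345,160), and the nut at (417,160). Next I'll plan the descent and the sweep.

```bash
cat >> h.py <<'E'
from scipy.spatial.transform import Rotation as Ro
def Rphi(f): c,s=np.cos(f),np.sin(f);return np.array([[c,s,0],[s,-c,0],[0,0,-1.]])
def row(P0,R0,P,R):
    return np.r_[R0.T@(P-P0)/80,Ro.from_matrix(R0.T@R).as_rotvec()/np.pi]
th0=np.radians(20.3)
def strap(a,gap,z=72,r=70,off=27):
    x=r*np.cos(a)-(off+gap)*np.sin(a);y=-r*np.sin(a)-(off+gap)*np.cos(a)
    return jw(x,y,z),Rphi(th0+np.pi/2-a)
E
python3 - <<'E'
from h import *
s=bot.state();P0,R0=s['tool_pos'],s['orientation']
P,R=strap(1.32,15);print(P,(R0.T@(P-P0)/80).round(3),row(P0,R0,P,R).round(3))
P0,R0=P,R
for a,g in((1.32,0),(1.2,0),(1.08,0),(.96,0),(.84,0),(.72,0),(.6,0),(.48,0),(.36,0),(.24,0),(.12,0)):
    P,R=strap(a,g);print(a,row(P0,R0,P,R).round(3))
    if a in(.84,.48): P0,R0=P,R;print('-- new call')
E
```

```text
[ 568.75885376 -159.22766006   72.        ] [0.173 0.302 2.878] [ 0.173  0.302  2.878 -0.    -0.     0.007]
1.32 [ 0.187 -0.     0.     0.     0.     0.   ]
1.2 [ 0.295  0.034  0.     0.     0.    -0.038]
1.08 [ 0.405  0.055  0.     0.     0.    -0.076]
0.96 [ 0.517  0.063  0.     0.     0.    -0.115]
0.84 [ 0.63   0.057  0.     0.     0.    -0.153]
-- new call
0.72 [ 0.107  0.034  0.     0.     0.    -0.038]
0.6 [ 0.218  0.055  0.     0.     0.    -0.076]
0.48 [ 0.33   0.063  0.     0.     0.    -0.115]
-- new call
0.36 [ 0.107  0.034  0.     0.     0.    -0.038]
0.24 [ 0.218  0.055  0.     0.     0.    -0.076]
0.12 [ 0.33   0.063  0.     0.     0.    -0.115]
```

Emit:
send_rows:
  increments: "0.17 0.3 0.96 0 0 0.007 0;0.17 0.3 0.96 0 0 0.007 0;0.17 0.3 0.96 0 0 0.007 0;0.17 0.3 0.96 0 0 0.007 0"

```text
clock: 4.57
tool_pos: [567.0, -159.7, 223.5]
orientation: [[0.823, 0.568, -0.005], [0.568, -0.823, 0.002], [-0.003, -0.004, -1.0]]
wrist_force: [-0.3, -0.4, 1.7]
width: 0.1
gripper_force: 0.0
```

Emit:
send_rows:
  increments: "0 0 0.96 0 0 0 0;0 0 0.96 0 0 0 0;0 0 0.96 0 0 0 0;0 0 0.96 0 0 0 0"

```text
clock: 4.9
tool_pos: [567.7, -160.2, 149.5]
orientation: [[0.824, 0.567, -0.002], [0.567, -0.824, 0.001], [-0.001, -0.002, -1.0]]
wrist_force: [0.9, -0.1, 0.7]
width: -0.1
gripper_force: 0.0
```

Emit:
send_rows:
  increments: "0 0 0.5 0 0 0 0;0 0 0.8 0 0 0 0;0 0 0.96 0 0 0 0;0 0 0.96 0 0 0 0;0 0 0.96 0 0 0 0"

```text
clock: 5.32
tool_pos: [570.2, -161.2, 74.7]
orientation: [[0.824, 0.566, 0.003], [0.566, -0.824, -0.001], [0.002, 0.002, -1.0]]
wrist_force: [0.8, -0.1, 0.3]
width: -0.2
gripper_force: 0.0
```

Emit:
send_rows:
  increments: "0.08 0 0 0 0 0 0;0.14 0 0 0 0 0 0;0.19 0 0 0 0 0 0;0.24 0.02 0 0 0 -0.02 0;0.3 0.03 0 0 0 -0.04 0;0.35 0.045 0 0 0 -0.055 0;0.4 0.055 0 0 0 -0.075 0;0.46 0.06 0 0 0 -0.095 0;0.52 0.06 0 0 0 -0.115 0;0.57 0.06 0 0 0 -0.135 0;0.63 0.055 0 0 0 -0.155 0;0.63 0.055 0 0 0 -0.155 0"

```text
clock: 6.32
tool_pos: [614.0, -135.5, 72.9]
orientation: [[0.462, 0.887, 0.002], [0.887, -0.462, -0.0], [0.0, 0.002, -1.0]]
wrist_force: [0.2, -0.5, 1.0]
width: 0.3
gripper_force: 0.0
```

```bash
cat >> h.py <<'E'
def strapang():
    q=np.load('jig.npz')
    for n,b in(('scene',(240,190,380,330)),('side',(280,190,440,300))):
        im=bot.grab_frame(n);h=cv2.cvtColor(im,cv2.COLOR_RGB2HSV);M=cv2.inRange(h,(20,140,110),(34,255,255))
        x0,y0,x1,y1=b;k=np.zeros_like(M);k[y0:y1,x0:x1]=M[y0:y1,x0:x1];N,L,S,c=cv2.connectedComponentsWithStats(k);i=1+np.argmax(S[1:,4])
        j=q['R'].T@(onz(n,c[i],79)[:2]-q['t']);print(n,'a=',np.arctan2(-j[1],j[0]).round(3),'r=',np.hypot(*j).round(1),S[i,4]);cv2.imwrite(f'pics/{n}_{bot.state()["clock"]:.2f}.png',im[:,:,::-1])
E
python3 - <<'E'
from h import *
strapang()
s=bot.state();print(s['tool_pos'],s['wrist_force']);P0,R0=s['tool_pos'],s['orientation']
for a in np.arange(.84,-.09,-.06):
    P,R=strap(a,0);print(round(a,2),row(P0,R0,P,R).round(3)[[0,1,2,5]])
E
```

```text
scene a= 0.728 r= 51.8 122
side a= 0.927 r= 25.9 84
[ 613.27394257 -135.61727541   72.45087491] [0.07383678 0.18187044 0.25837059]
0.84 [ 0.012 -0.013  0.006  0.001]
0.78 [ 0.065  0.006  0.006 -0.018]
0.72 [ 0.119  0.021  0.006 -0.037]
0.66 [ 0.174  0.033  0.006 -0.057]
0.6 [ 0.229  0.042  0.006 -0.076]
0.54 [ 0.285  0.048  0.006 -0.095]
0.48 [ 0.341  0.05   0.006 -0.114]
0.42 [ 0.398  0.049  0.006 -0.133]
0.36 [ 0.454  0.045  0.006 -0.152]
0.3 [ 0.509  0.037  0.006 -0.171]
0.24 [ 0.565  0.026  0.006 -0.19 ]
0.18 [ 0.619  0.011  0.006 -0.209]
0.12 [ 0.672 -0.006  0.006 -0.228]
0.06 [ 0.725 -0.027  0.006 -0.248]
0.0 [ 0.775 -0.051  0.006 -0.267]
-0.06 [ 0.825 -0.078  0.006 -0.286]
```

Strap is following (about 0.8 rad). Continue close to the stop.

Emit:
send_rows:
  increments: "0.06 0.01 0 0 0 -0.02 0;0.12 0.02 0 0 0 -0.04 0;0.17 0.03 0 0 0 -0.055 0;0.23 0.04 0 0 0 -0.075 0;0.29 0.05 0 0 0 -0.095 0;0.34 0.05 0 0 0 -0.115 0;0.4 0.05 0 0 0 -0.135 0;0.45 0.045 0 0 0 -0.15 0;0.51 0.035 0 0 0 -0.17 0;0.56 0.025 0 0 0 -0.19 0;0.62 0.01 0 0 0 -0.21 0;0.65 0 0 0 0 -0.22 0"

```text
clock: 7.42
tool_pos: [637.9, -90.1, 72.5]
orientation: [[-0.208, 0.978, 0.002], [0.978, 0.208, -0.001], [-0.001, 0.002, -1.0]]
wrist_force: [2.0, -1.8, -0.7]
width: -0.1
gripper_force: 1.2
```

```bash
python3 - <<'E'
from h import *
strapang()
s=bot.state();im=bot.grab_frame('wrist');cv2.imwrite('pics/w2.png',im[:,:,::-1]);print(s['tool_pos'],s['wrist_force']);P0,R0=s['tool_pos'],s['orientation']
for a in np.arange(.18,-.15,-.04):
    P,R=strap(a,0);print(round(a,2),row(P0,R0,P,R).round(3)[[0,1,2,5]])
E
```

```text
scene a= -1.28 r= 333.5 71
side a= 0.137 r= 38.7 122
[637.52287086 -89.79501204  72.42845083] [ 1.55697862 -0.08489984  0.3279155 ]
0.18 [-0.028 -0.012  0.005  0.011]
0.14 [ 0.007  0.002  0.005 -0.002]
0.1 [ 0.042  0.015  0.005 -0.015]
0.06 [ 0.078  0.026  0.005 -0.028]
0.02 [ 0.114  0.036  0.005 -0.04 ]
-0.02 [ 0.151  0.044  0.005 -0.053]
-0.06 [ 0.187  0.051  0.005 -0.066]
-0.1 [ 0.225  0.056  0.005 -0.078]
-0.14 [ 0.262  0.06   0.005 -0.091]
```

View pics/w2.png

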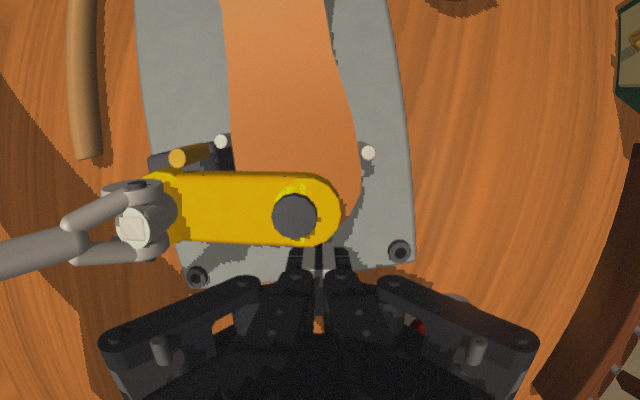

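The strap is about 0.14 rad short: its upper edge hasn't reached the brass pin at (178,158). I'll finish in small, force-checked steps.

Emit:
send_rows:
  increments: "0.04 0.015 0 0 0 -0.015 0;0.075 0.025 0 0 0 -0.03 0;0.095 0.03 0 0 0 -0.035 0;0.11 0.035 0 0 0 -0.04 0;0.11 0.035 0 0 0 -0.04 0"

```text
clock: 7.98
tool_pos: [638.1, -80.7, 72.2]
orientation: [[-0.328, 0.945, 0.001], [0.945, 0.328, -0.0], [-0.0, 0.001, -1.0]]
wrist_force: [2.1, -0.9, 0.1]
width: 0.2
gripper_force: 0.9
```

Emit:
send_rows:
  increments: "0.01 0.002 0 0 0 0 0;0.02 0.003 0 0 0 0 0;0.02 0.003 0 0 0 0 0"

```text
clock: 8.23
tool_pos: [637.4, -79.1, 72.0]
orientation: [[-0.328, 0.945, 0.0], [0.945, 0.328, -0.0], [-0.0, 0.0, -1.0]]
wrist_force: [1.3, -1.9, 1.1]
width: -0.1
gripper_force: 1.0
```

Emit:
send_rows:
  increments: "0.01 0 0 0 0 0 0;0.02 0 0 0 0 0 0;0.02 0 0 0 0 0 0"

```text
clock: 8.48
tool_pos: [636.8, -77.4, 71.9]
orientation: [[-0.328, 0.945, -0.0], [0.945, 0.328, 0.0], [0.0, -0.0, -1.0]]
wrist_force: [2.4, -1.2, 0.9]
width: -0.1
gripper_force: 0.9
```

Emit:
send_rows:
  increments: "0.01 0 0 0 0 0 0;0.02 0 0 0 0 0 0;0.02 0 0 0 0 0 0"

```text
clock: 8.73
tool_pos: [636.6, -77.0, 71.9]
orientation: [[-0.328, 0.945, 0.001], [0.945, 0.328, -0.002], [-0.002, -0.0, -1.0]]
wrist_force: [3.5, -4.2, -0.6]
width: -0.1
gripper_force: 2.9
```

Emit:
send_rows:
  increments: "0.01 0 0 0 0 0 0;0.02 0 0 0 0 0 0;0.02 0 0 0 0 0 0"

```text
clock: 8.98
tool_pos: [636.6, -76.8, 72.0]
orientation: [[-0.327, 0.945, 0.001], [0.945, 0.327, -0.005], [-0.005, -0.0, -1.0]]
wrist_force: [4.0, -8.5, -2.0]
width: -0.0
gripper_force: 4.9
```

```bash
python3 - <<'E'
from h import *
s=bot.state();im=bot.grab_frame('wrist');cv2.imwrite('pics/w3.png',im[:,:,::-1]);print(s['tool_pos'],s['wrist_force'])
P0,R0=s['tool_pos'],s['orientation']
P,R=strap(0,0);print(row(P0,R0,P,R).round(3))
h=cv2.cvtColor(im,cv2.COLOR_RGB2HSV);M=cv2.inRange(h,(20,170,90),(34,255,255))
q=np.load('jig.npz');ys,xs=np.nonzero(M);J2=np.array([q['R'].T@(wonz((u,v),80,s)[:2]-q['t']) for u,v in zip(xs,ys)])
for x in(25,35,45,70):
    k=abs(J2[:,0]-x)<1;print(x,np.percentile(J2[k,1],[2,98]))
E
```

```text
[636.60242314 -76.8346405   72.02078502] [ 4.02957879 -8.50177077 -2.02418068]
[-0.031  0.014  0.    -0.     0.002 -0.007]Traceback (most recent call last):
  File "<stdin>", line 6, in <module>
  File "h.py", line 26, in wonz
    p=bot.camera_params('wrist');a=(np.array(uv)-p['K'][:2,2])/np.array([p['K'][0,0],p['K'][1,1]]);th=np.hypot(*a)
ValueError: time passes only in moves, steps and waits
```

The stop is firm: force rises and motion has stalled. Back off, rise, then look from above.

Emit:
send_rows:
  increments: "-0.1 0 0 0 0 0 0;-0.25 0 0 0 0 0 0;-0.3 0 0 0 0 0 0;-0.3 0 -0.3 0 0 0 0;-0.3 0 -0.7 0 0 0 0;-0.3 0 -1 0 0 0 0;-0.3 0 -1 0 0 0 0"

```text
clock: 9.62
tool_pos: [646.5, -97.8, 157.4]
orientation: [[-0.328, 0.945, 0.007], [0.945, 0.328, -0.0], [-0.003, 0.007, -1.0]]
wrist_force: [0.7, 0.2, 0.7]
width: 0.2
gripper_force: 0.0
```

Emit:
send_rows:
  increments: "0 0 -0.5 0 0 0 0;0 0 -1 0 0 0 0;0 0 -1 0 0 0 0;0 0 -1 0 0 0 0"

```text
clock: 9.95
tool_pos: [645.2, -97.5, 234.6]
orientation: [[-0.328, 0.945, 0.005], [0.945, 0.328, -0.0], [-0.002, 0.004, -1.0]]
wrist_force: [0.7, 0.6, -0.8]
width: 0.0
gripper_force: 0.0
```

Emit:
send_rows:
  increments: "0 0 -0.4 0 0 0 0;0 0 -0.4 0 0 0 0;0 0 -0.4 0 0 0 0;0 0 -0.4 0 0 0 0"

```text
clock: 10.28
tool_pos: [643.1, -97.2, 262.3]
orientation: [[-0.328, 0.945, -0.002], [0.945, 0.328, 0.001], [0.001, -0.002, -1.0]]
wrist_force: [1.0, 0.2, -0.4]
width: -0.3
gripper_force: 0.0
```

```bash
python3 - <<'E'
from h import *
s=bot.state();im=bot.grab_frame('wrist');S=bot.grab_frame('scene');D=bot.grab_frame('side')
for n,i in(('w4',im),('s4',S),('d4',D)):cv2.imwrite(f'pics/{n}.png',i[:,:,::-1])
np.savez('st4.npz',p=s['tool_pos'],R=s['orientation'])
def red(i,box):
    h=cv2.cvtColor(i,cv2.COLOR_RGB2HSV);x0,y0,x1,y1=box
    M=cv2.inRange(h,(0,165,100),(3,255,255))|cv2.inRange(h,(176,165,100),(180,255,255));k=np.zeros_like(M);k[y0:y1,x0:x1]=M[y0:y1,x0:x1]
    N,L,T,c=cv2.connectedComponentsWithStats(k);j=1+np.argmax(T[1:,4]);print(c[j],T[j]);return c[j]
a=red(S,(200,190,340,300));b=red(D,(280,190,420,300))
P,e=tri(a,b);q=np.load('jig.npz');print('knob',P,e,'jig',q['R'].T@(P[:2]-q['t']))
print(s['tool_pos'],s['wrist_force'],'tool jig',q['R'].T@(s['tool_pos'][:2]-q['t']))
E
```

```text
[258.06666667 229.55555556] [255 226   7   8  45]
[364.5 239.5] [360 236  10   8  62]
knob [501.1568307  -98.34818733 189.15269852] 1.3106702585334593 jig [-65.57491401   2.32920777]
[643.11152116 -97.16560544 262.28221011] [ 0.9951111   0.16674151 -0.38236857] tool jig [ 67.9606838  -45.84523316]
```

View pics/w4.png

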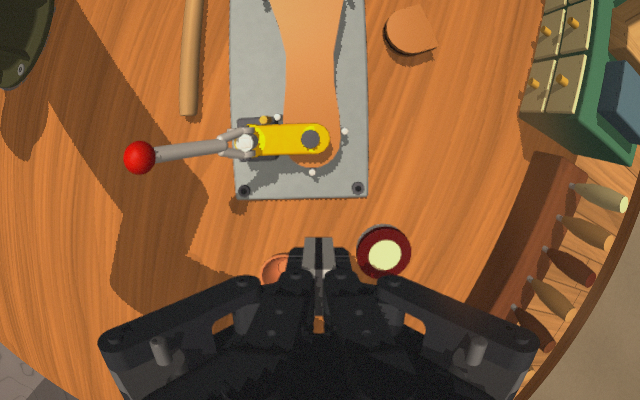

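The strap lies over the heel against the brass pin at (263,120), with the knob at (139,157). Now I'll move over the knob.

Emit:
send_rows:
  increments: "0.28 -0.82 0 0 0 0 0;0.28 -0.82 0 0 0 0 0;0.28 -0.82 0 0 0 0 0"

```text
clock: 10.68
tool_pos: [568.8, -97.3, 262.1]
orientation: [[-0.328, 0.945, -0.007], [0.945, 0.328, 0.001], [0.003, -0.006, -1.0]]
wrist_force: [0.7, -0.4, -0.2]
width: 0.0
gripper_force: 0.0
```

Emit:
send_rows:
  increments: "0.27 -0.82 0 0 0 0 0;0.27 -0.82 0 0 0 0 0;0.27 -0.82 0.2 0 0 0 0;0.27 -0.82 0.4 0 0 0 0;0.27 -0.82 0.5 0 0 0 0;0.27 -0.82 0.5 0 0 0 0"

```text
clock: 11.18
tool_pos: [504.1, -98.5, 221.8]
orientation: [[-0.328, 0.945, -0.003], [0.945, 0.328, 0.001], [0.002, -0.003, -1.0]]
wrist_force: [-0.3, -0.1, -0.8]
width: 0.1
gripper_force: 0.0
```

```bash
python3 - <<'E'
from h import *
s=bot.state();q=np.load('jig.npz');print(s['tool_pos'],s['wrist_force'],'jig',q['R'].T@(s['tool_pos'][:2]-q['t']))
P0,R0=s['tool_pos'],s['orientation']
u=jw(-1,.01,0)-jw(0,0,0);print('lever dir in tool',R0.T@u)
el0=.945
for e in(.945,.9,.8,.7,.6,.5,.4,.3,.2,.1,.05,0):
    print(e,((110*(np.cos(e)-np.cos(el0)))*(R0.T@u)/80+R0.T@[0,0,110*(np.sin(e)-np.sin(el0))]/80).round(3))
im=bot.grab_frame('wrist');cv2.imwrite('pics/w5.png',im[:,:,::-1])
E
```

```text
[504.11983053 -98.46309451 221.79251972] [-0.25467672 -0.137772   -0.81326287] jig [-62.83610755   1.1927612 ]
lever dir in tool [-0.01013128 -0.99999419  0.0029946 ]
0.945 [0. 0. 0.]
0.9 [-0.001 -0.049  0.038]
0.8 [-0.002 -0.152  0.129]
0.7 [-0.003 -0.246  0.229]
0.6 [-0.004 -0.328  0.339]
0.5 [-0.005 -0.4    0.456]
0.4 [-0.006 -0.459  0.58 ]
0.3 [-0.006 -0.506  0.71 ]
0.2 [-0.007 -0.54   0.843]
0.1 [-0.007 -0.56   0.979]
0.05 [-0.008 -0.565  1.047]
0 [-0.008 -0.566  1.116]
```

View pics/w5.png

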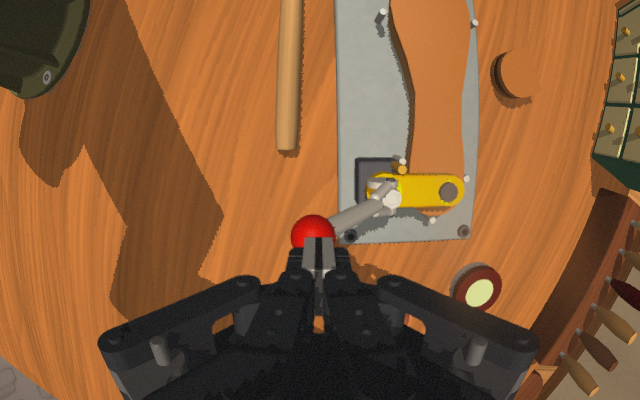

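Fingertips (318,240) stand over the knob (313,230). I'll lower to contact.

Emit:
send_rows:
  increments: "0 0 0.06 0 0 0 0;0 0 0.1 0 0 0 0;0 0 0.1 0 0 0 0"

```text
clock: 11.48
tool_pos: [505.5, -98.7, 215.6]
orientation: [[-0.328, 0.945, -0.0], [0.945, 0.328, 0.0], [0.0, -0.0, -1.0]]
wrist_force: [-0.2, 0.1, -0.5]
width: 0.0
gripper_force: 0.0
```

Emit:
send_rows:
  increments: "0 0 0.02 0 0 0 0;0 0 0.04 0 0 0 0;0 0 0.04 0 0 0 0"

```text
clock: 11.73
tool_pos: [505.3, -98.7, 212.6]
orientation: [[-0.328, 0.945, -0.0], [0.945, 0.328, 0.0], [0.0, -0.0, -1.0]]
wrist_force: [0.4, -0.4, 0.3]
width: -0.1
gripper_force: 0.0
```

Emit:
send_rows:
  increments: "0 -0.01 0.02 0 0 0 0;0 -0.02 0.03 0 0 0 0;0 -0.02 0.03 0 0 0 0"

```text
clock: 11.98
tool_pos: [503.9, -99.3, 210.6]
orientation: [[-0.328, 0.945, 0.001], [0.945, 0.328, -0.0], [-0.0, 0.001, -1.0]]
wrist_force: [-0.5, 0.1, 2.0]
width: 0.3
gripper_force: 0.9
```

Contact (2 N) at TCP z ≈ 211. I'll follow the arc.

Emit:
send_rows:
  increments: "0 -0.025 0.03 0 0 0 0;0 -0.05 0.055 0 0 0 0;0 -0.085 0.085 0 0 0 0;0 -0.12 0.115 0 0 0 0;0 -0.152 0.145 0 0 0 0;0 -0.2 0.195 0 0 0 0;0 -0.246 0.245 0 0 0 0;-0.002 -0.29 0.3 0 0 0 0;-0.004 -0.328 0.355 0 0 0 0;-0.004 -0.328 0.355 0 0 0 0"

```text
clock: 12.82
tool_pos: [477.6, -108.7, 181.4]
orientation: [[-0.328, 0.945, -0.002], [0.945, 0.328, -0.001], [-0.0, -0.002, -1.0]]
wrist_force: [-0.7, 0.4, 0.9]
width: -0.3
gripper_force: 0.5
```

Emit:
send_rows:
  increments: "0 -0.035 0.06 0 0 0 0;0 -0.072 0.12 0 0 0 0;0 -0.1 0.18 0 0 0 0;0 -0.131 0.245 0 0 0 0;0 -0.155 0.31 0 0 0 0;0 -0.178 0.375 0 0 0 0;0 -0.195 0.44 0 0 0 0;0 -0.212 0.505 0 0 0 0;0 -0.222 0.57 0 0 0 0;0 -0.23 0.62 0 0 0 0;0 -0.23 0.62 0 0 0 0"

```text
clock: 13.73
tool_pos: [461.4, -114.0, 131.3]
orientation: [[-0.328, 0.945, -0.001], [0.945, 0.328, 0.001], [0.001, -0.0, -1.0]]
wrist_force: [0.2, -0.4, 0.3]
width: 0.2
gripper_force: 0.0
```

```bash
python3 - <<'E'
from h import *
s=bot.state();q=np.load('jig.npz');print(s['tool_pos'],s['wrist_force'],'jig',q['R'].T@(s['tool_pos'][:2]-q['t']))
for n,(x0,y0,x1,y1) in dict(scene=(220,200,340,310),side=(300,190,420,300)).items():
    cv2.imwrite(f'pics/{n}6.png',cv2.resize(bot.grab_frame(n)[y0:y1,x0:x1,::-1],None,fx=3,fy=3,interpolation=cv2.INTER_CUBIC))
a,b=cv2.imread('pics/scene6.png'),cv2.imread('pics/side6.png');cv2.imwrite('pics/c6.png',np.hstack([a,b]))
E
```

```text
[ 461.40109603 -113.98674812  131.30665086] [ 0.24447966 -0.35862009  0.30114052] jig [-108.28717597    1.46566797]
```

View pics/c6.png

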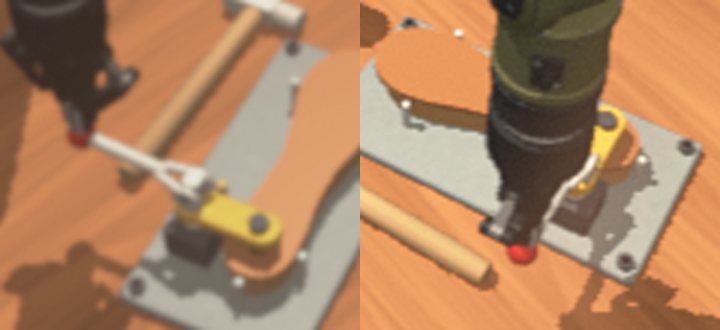

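The tips are on the red knob and the lever is nearly down. I'll press gently to the stop.

Emit:
send_rows:
  increments: "0 0 0.015 0 0 0 0;0 0 0.03 0 0 0 0;0 0 0.03 0 0 0 0"

```text
clock: 14.08
tool_pos: [462.1, -114.1, 130.0]
orientation: [[-0.328, 0.945, 0.001], [0.945, 0.328, 0.0], [-0.0, 0.001, -1.0]]
wrist_force: [0.6, 0.1, 1.0]
width: 0.0
gripper_force: 0.6
```

Emit:
send_rows:
  increments: "0 0 0.015 0 0 0 0;0 0 0.025 0 0 0 0;0 0 0.025 0 0 0 0"

```text
clock: 14.33
tool_pos: [461.8, -114.2, 127.9]
orientation: [[-0.328, 0.945, 0.0], [0.945, 0.328, -0.0], [-0.0, 0.0, -1.0]]
wrist_force: [-0.7, -0.1, 1.6]
width: -0.1
gripper_force: 1.0
```

Emit:
send_rows:
  increments: "0 0 0.01 0 0 0 0;0 0 0.02 0 0 0 0;0 0 0.02 0 0 0 0"

```text
clock: 14.58
tool_pos: [461.9, -114.3, 127.1]
orientation: [[-0.328, 0.945, 0.001], [0.945, 0.328, -0.0], [-0.0, 0.0, -1.0]]
wrist_force: [-3.1, -0.1, 9.8]
width: -0.0
gripper_force: 5.1
```

Emit:
send_rows:
  increments: "0 0 0.01 0 0 0 0;0 0 0.015 0 0 0 0;0 0 0.015 0 0 0 0;0 0 0.015 0 0 0 0"

```text
clock: 14.92
tool_pos: [461.9, -114.4, 126.7]
orientation: [[-0.328, 0.945, 0.001], [0.945, 0.328, -0.001], [-0.001, 0.001, -1.0]]
wrist_force: [-5.8, 1.3, 17.6]
width: 0.3
gripper_force: 9.0
```

The lever is at its firm stop. I'll release straight up and check.

Emit:
send_rows:
  increments: "0 0 -0.05 0 0 0 0;0 0 -0.2 0 0 0 0;0 0 -0.6 0 0 0 0;0 0 -1 0 0 0 0;0 0 -1 0 0 0 0;0 0 -1 0 0 0 0"

```text
clock: 15.42
tool_pos: [463.2, -114.5, 206.7]
orientation: [[-0.328, 0.945, 0.004], [0.945, 0.328, -0.001], [-0.002, 0.003, -1.0]]
wrist_force: [0.3, -0.1, -1.4]
width: -0.2
gripper_force: 0.0
```

Emit:
send_rows:
  increments: "-0.3 -0.5 -1 0 0 0 0;-0.5 -1 -1 0 0 0 0;-0.5 -1 -1 0 0 0 0;-0.5 -1 -1 0 0 0 0;-0.5 -1 -1 0 0 0 0;-0.5 -1 -1 0 0 0 0"

```text
clock: 15.92
tool_pos: [398.9, -178.0, 283.7]
orientation: [[-0.328, 0.945, -0.001], [0.945, 0.328, 0.001], [0.001, -0.001, -1.0]]
wrist_force: [-0.2, 0.1, -0.2]
width: 0.4
gripper_force: 0.0
```

```bash
python3 - <<'E'
from h import *
s=bot.state();q=np.load('jig.npz');print(s['clock'],s['tool_pos'],s['wrist_force'])
S=bot.grab_frame('scene');D=bot.grab_frame('side');W=bot.grab_frame('wrist')
def red(i,box):
    h=cv2.cvtColor(i,cv2.COLOR_RGB2HSV);x0,y0,x1,y1=box
    M=cv2.inRange(h,(0,165,90),(3,255,255))|cv2.inRange(h,(176,165,90),(180,255,255));k=np.zeros_like(M);k[y0:y1,x0:x1]=M[y0:y1,x0:x1]
    N,L,T,c=cv2.connectedComponentsWithStats(k);j=1+np.argmax(T[1:,4]) if N>1 else 0;print(c[j],T[j]);return c[j]
P,e=tri(red(S,(200,190,340,320)),red(D,(280,190,420,320)));print('knob',P,e,'jig',q['R'].T@(P[:2]-q['t']))
c=lambda i,b:cv2.resize(i[b[1]:b[3],b[0]:b[2],::-1],(390,350),interpolation=cv2.INTER_CUBIC)
cv2.imwrite('pics/f.png',np.hstack([c(S,(220,190,360,316)),c(D,(280,185,440,329))]))
E
```

```text
15.9167 [ 398.93195756 -177.96094246  283.70743988] [-0.17429287  0.08687867 -0.17734205]
[246.31034483 244.20689655] [244 242   6   6  29]
[353.03333333 274.2       ] [349 272   9   5  30]
knob [ 456.41193326 -115.09784654  104.15226585] 1.2430054578015668 jig [-113.35175842    2.15580522]
```

View pics/f.png

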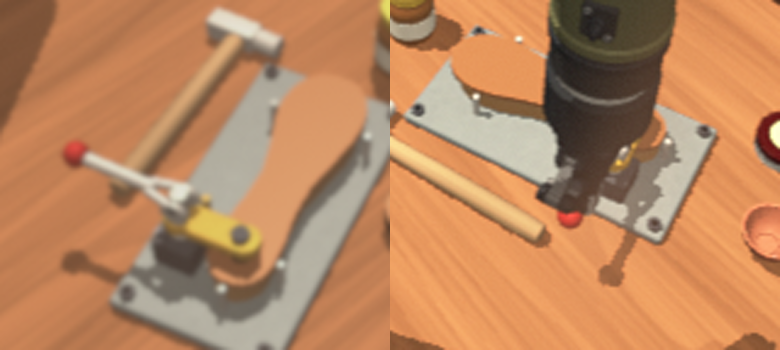

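The knob is at z ≈ 104 mm, so the lever is fully down. The strap is over the heel, the sole hasn't moved, and the robot is clear.

```bash
python3 -c "
from station import bot
print(bot.close_job())"
```

```text
the job is handed in; nothing more can be done
None
```

The sole is clamped: the yellow strap sits over the heel at its brass pin, the lever is fully down (knob about 104 mm above the bench), and the arm let go and the job was handed in at about 16 s, with no verdict returned.

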